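# Latch the sprung guard and drop two therapy discs into their pockets

### The job

Get this hand-exercise board ready: push the sprung orange-knobbed guard away to the end of its slide and tuck it sideways, towards the board's left, behind the end of its dark keeper block so that it stays open by itself when let go. Then, one after the other, slide the two big wooden discs over the deck and drop one into each round pocket, lying flat and fully home, level with the deck. Leave the guard parked, keep the discs on the board, and do not disturb the post, cone and block standing beside it.

Things in the scene. Friction and masses are not known exactly. Their poses are not given: they have to be found in the camera images.
- board: fixed wooden board, 320 (its x) x 400 (its y) mm; flat deck 50 mm above the table. Origin: centre of its underside; x points away from the robot, y to the left. Dark lips 10 mm wide and high on the left, right and far edges. Two blue-bottomed pockets at board x 60, y +110 and -110 mm. A dark rail 12 mm high lies right of the guard, board y -24 to -14, x -51 to 39 mm
- pocket_left (a point): centre of the left pocket's mouth, at deck height; the pocket is round, 100 mm in diameter and 24 mm deep; axes as the board's
- pocket_right (a point): centre of the right pocket's mouth, at deck height; the same size; axes as the board's
- knob (a point): top centre of the guard's orange knob, a 26 x 26 mm square post, sides along the board's axes, top 64 mm above the deck; starts at board x -40, y 0. A 12 mm wide bar, 2 to 10 mm above the deck, joins it to a red crossbar (20 mm in x, 176 in y, same height) 100 mm farther along board +x, which at the start lies over both pockets' inner parts and bars them; parked, it is clear of them
- keeper (a point): centre of the top of the far end face of the fixed dark keeper block that stands left of the knob: block 60 mm long (board x -51 to 9), 10 mm wide (board y 14 to 24), 20 mm above the deck. Its far end face is the notch that holds the parked guard
- guard (a joint): slide of the guard along board +x, m: 0 shut (a spring holds it there), 0.072 the far stop. Pushing takes about 4 N at the start, 9 N at the end; let go, it springs back. Beyond 0.062 the knob is past the end of the keeper block
- guard_head (a joint): sideways slide of the same guard (knob, bar, crossbar) along board +y, m: 0 in line, 0.014 fully aside; 1 N of friction, no spring. Blocked by the keeper until guard reads over 0.062; shifted aside there and let go, the knob's near face rests on the keeper's end and guard stays at about 0.062
- disc_a: solid flat dark-brown wooden disc with a pale ring on top, 96 mm in diameter, 24 mm thick, about 0.13 kg (varies), too wide to grasp; starts on the deck on the robot's side of the left pocket. Origin: centre of its underside; z up. In a pocket its top is level with the deck. Either disc may go in either pocket
- disc_b: second disc, the same as disc_a, lying on the robot's side of the right pocket. Deck and discs are waxed: they slide on each other with a friction coefficient of about 0.3 (varies), while rubber fingertips pressed on a disc grip better, so it can be dragged by pressing on its top, or pushed at its rim
- peg_post: brown wooden post standing on the table left of the board, 42 mm in diameter, 110 mm tall; origin at the centre of its underside; leave alone
- cone: yellow cone standing on the table right of the board, 72 mm wide, 130 mm tall; origin at the centre of its underside; leave alone
- grip_block: wooden block lying on the table right of the board, 90 x 45 x 45 mm; origin at the centre of its underside; leave alone
Mind the look-alikes: they are no part of the job. Leave any red or turquoise look-alike of the disc_b alone. Leave any purple look-alike of the disc_a alone.

How it is judged:
On the way, in this order (a step that is already met when the one before it is completed fails the run):
1. the guard is parked in its notch and holds by itself, with the fingers off it (value of joint guard above 0.058 m and value of joint guard_head above 0.005 m and contact force between the fingers and guard_head below 0.3 N), for 0.3 s.
2. a first disc lies fully home in one of the pockets (((horizontal distance between disc_a and pocket_left below 0.005 m and z of disc_a in the frame of board below 0.029 m and angle between disc_a's own z axis and vertical below 0.06 rad) or (horizontal distance between disc_a and pocket_right below 0.005 m and z of disc_a in the frame of board below 0.029 m and angle between disc_a's own z axis and vertical below 0.06 rad) or (horizontal distance between disc_b and pocket_left below 0.005 m and z of disc_b in the frame of board below 0.029 m and angle between disc_b's own z axis and vertical below 0.06 rad) or (horizontal distance between disc_b and pocket_right below 0.005 m and z of disc_b in the frame of board below 0.029 m and angle between disc_b's own z axis and vertical below 0.06 rad))), for 0.2 s.
At the end, for the whole second after the job is handed in: The guard is parked behind its keeper block (guard over 58 mm, guard_head over 5 mm) with the fingers off it; one disc lies in each pocket: within 5 mm of the pocket's centre, its underside within 3 mm of the pocket's floor, tilted by less than 0.06 rad, and at rest (all of step 1 and (((horizontal distance between disc_a and pocket_left below 0.005 m and z of disc_a in the frame of board below 0.029 m and angle between disc_a's own z axis and vertical below 0.06 rad) and (horizontal distance between disc_b and pocket_right below 0.005 m and z of disc_b in the frame of board below 0.029 m and angle between disc_b's own z axis and vertical below 0.06 rad)) or ((horizontal distance between disc_a and pocket_right below 0.005 m and z of disc_a in the frame of board below 0.029 m and angle between disc_a's own z axis and vertical below 0.06 rad) and (horizontal distance between disc_b and pocket_left below 0.005 m and z of disc_b in the frame of board below 0.029 m and angle between disc_b's own z axis and vertical below 0.06 rad))) and linear speed of each of disc_a, disc_b below 0.02 m/s); the robot touches nothing.
It fails at once if a disc falls off the board (height (world z) of any of disc_a, disc_b below 0.015 m).
It fails at once if the post, cone or block is shoved by more than 30 mm or tipped over (distance of any of peg_post, cone, grip_block from where it was at the start of the episode above 0.03 m or angle between any of peg_post, cone, grip_block's own z axis and vertical above 0.5 rad).
It also fails if it takes over 67 s, if anything falls off the work surface, if the arm or the gripper's body presses on something with over 40 N, if the wrist force passes 120 N, or if a joint passes its speed limit or range.

### The arm

A 7-joint arm with a two-finger parallel gripper is mounted at the origin on the work surface. World frame = base frame: x ahead of the robot, y to its left, z up, the work surface at z = 0. Lengths are in m, angles in rad, forces in N, time in s.
With the tool pointing down it reaches from about 0.425 to 1.025 m from the base axis. Payload 3.6 kg.
Tool frame: the origin (TCP) lies between the finger pads; the fingertips stand 25 mm ahead of it and the grasp point (between the pads) lies 6 mm ahead of it; z points along the fingers, y is the line along which they close (so a half turn about z gives the same grasp; the last joint's range is limited). The gripper opens to 85 mm and grips with 20 to 120 N. Pads are 22 mm wide; open, the fingers measure 114 mm over their backs; the gripper's body (76 mm by 85 mm) begins 54 mm behind the grasp point. The pads swing forward as they close: fully open they stand 13 mm farther back than shut.
Start: joints at [1.242, 0.591, 0.048, 1.609, -0.033, 0.943, -0.034], TCP at [0.169, -0.705, 0.256] pointing down, gripper open.
Joint ranges: [-2.69, 2.69], [-0.47, 2.24], [-1.27, 1.36], [0.19, 2.51], [-1.53, 4.68], [0.08, 2.07], [-3.09, 3.09]. Speed limits (rad/s): [2.57, 2.57, 3.14, 3.14, 3.14, 3.14, 3.14].

### API

Orientations are given as a rotation vector (axis times angle).
In Python, from station import ctrl, vision gives the robot as it stands.
- The arm moves only by the shell command python3 -m pendant 'ROWS' [OPENING] [FORCE]. ROWS is JSON, a list of rows, each a list of 2 entries, a list of its own where there are three numbers: the shift along the world's x, y, z in mm, then the turn about the world's z in rad. A call has 1 to 12 rows; each row shifts and turns the commanded pose from where the row before left it; what a row does not reach is not made up. A row lasts 1/10 s, in which the tool goes at most 50 mm and 8.59 degrees, less where a joint would pass 70% of its speed; a pose out of reach is approached as far as the arm can. A call is refused whole if a number of a shift passes 50 or a number of a turn 0.15, either way. A call with a gripper value outside its range is refused whole. OPENING is the closure in counts, from 0 (fully open) to 255 (shut), set as the call begins (- or left out, the last holds). The fingers move at their own pace and stop on an object; FORCE is the grip in N (left out, the last holds). Time passes only in rows, so rows that do not move let the fingers close. It gives the time, the measured TCP pose, the force, the opening and the grip force at its end, in the units of the state.
- ctrl.sense(): the state, without advancing time (a new reading comes with each control period).
- vision.get_image(name): name is "side" or "top"; returns the picture (420x560x3 uint8, red, green, blue); there is no depth.
- vision.calibration(name): a dict with "fx", "fy", "cx", "cy" (pixels), "D" ([k1, k2, p1, p2, k3] as OpenCV has them; the pictures are not rectified), "R" (3x3) and "t" (3): a world point X has camera coordinates R X + t. Camera axes: x right, y down, z forward; pixel columns grow to the right and rows downward; lengths in m; the calibration is good to about 2 mm. A picture is of the moment at which its call begins. calibration takes no time and is no camera call.
- ctrl.hand_in(): hands the job in; it is judged then, once.
The state is a dict: "clock": time; "qpos": joint angles; "qvel": joint speeds; "joint_torque": joint torques, N m; "ee_pos": TCP position; "tool_rot": TCP orientation; "contact_force": force on the tool from outside, world axes, zero at the start; "wrist_torque": the same for the moment, N m; "gripper_width": opening from 0.0 (shut) to 1.0 (fully open); "finger_force": force on a finger pad.
Only numpy, scipy, OpenCV 4.12 (cv2) and the standard library are available. Lean on these libraries where they do the work, as an engineer would, in place of code of your own. Each camera call takes 0.05 s, during which the arm holds its last target. There are 200 camera calls.

## Working session

There is one attempt and no reset: what is moved stays moved. The work goes in short steps, Python scripts to look and compute and a shell command to move; the robot and the scene stay as the last step left them, time stands still between calls to the robot, and variables do not carry over. Pictures are saved under pics/ and viewed, at most 10 in all, crops included, and the job is handed in when it is done.

```bash
mkdir -p pics; ls; python3 - <<'E'
from station import ctrl, vision
import cv2
for n in("top","side"):
    im=vision.get_image(n); cv2.imwrite(f"pics/{n}0.png",im[:,:,::-1]); c=vision.calibration(n); print(n,c)
s=ctrl.sense(); print(s)
E
```

```text
pics
top {'fx': 478.6547375100065, 'fy': 478.6547375100065, 'cx': 273.0988837588162, 'cy': 209.91839292615964, 'D': array([-0.09377076,  0.        ,  0.        ,  0.        ,  0.        ]), 'R': array([[ 0.01140138, -0.99991818, -0.00580041],
       [-0.99587146, -0.01083243, -0.09012596],
       [ 0.09005575,  0.00680402, -0.99591348]]), 't': array([-0.01506113,  0.53231526,  1.25327168])}
side {'fx': 506.4550235573226, 'fy': 506.4550235573226, 'cx': 273.92155965627995, 'cy': 197.96461225284574, 'D': array([-0.04017953,  0.        ,  0.        ,  0.        ,  0.        ]), 'R': array([[-0.67486674, -0.73792834,  0.00407972],
       [-0.57588992,  0.52320277, -0.62817964],
       [ 0.46141704, -0.42628702, -0.77805764]]), 't': array([0.3427552 , 0.35257759, 1.32699162])}
{'clock': 0.1, 'qpos': array([ 1.24152336,  0.5920445 ,  0.04830462,  1.6097178 , -0.03330806,
        0.94268678, -0.03366318]), 'qvel': array([ 8.89977735e-04, -1.21039670e-03,  7.03200674e-04, -2.19554798e-03,
       -4.97382297e-05, -7.99708340e-04,  2.23795437e-03]), 'joint_torque': array([ 4.29133754e-03, -5.49992394e+01,  1.55314263e+00, -1.98823142e+01,
        9.67707223e-03,  3.86217842e-03,  1.15317260e-06]), 'ee_pos': array([ 0.16920473, -0.70425395,  0.25523395]), 'tool_rot': array([-3.11776017e+00, -3.69430125e-01,  5.49359382e-04]), 'contact_force': array([-0.15751828,  0.30964381, -0.36711716]), 'wrist_torque': array([ 0.038955  , -0.0280445 , -0.02526647]), 'finger_force': 0.0, 'gripper_width': 1.0002110167813183}
```

View pics/top0.png

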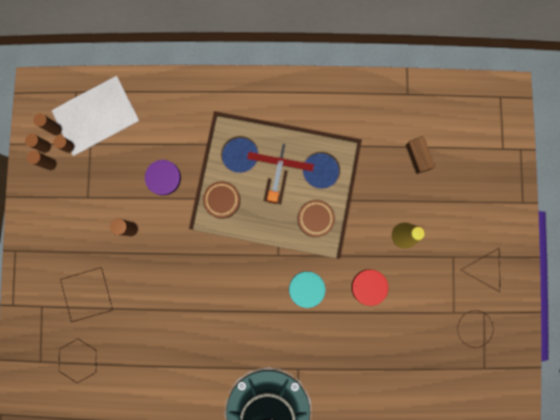

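View pics/side0.png

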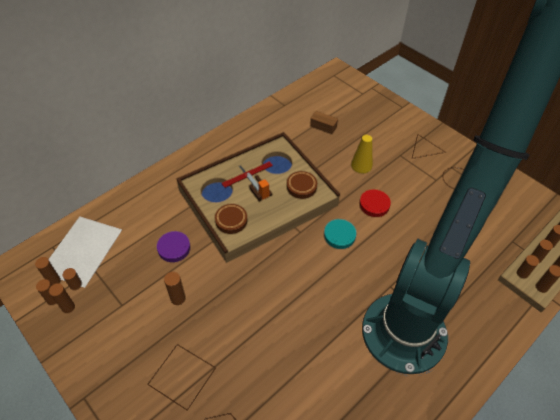

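The top view shows the board with its far-left corner near (216,113), far-right (360,140), near-right (339,257) and near-left (191,228). The discs are at (222,200) and (316,218), and the knob is at (273,197). The side view has the discs at (231,217) and (302,183), with the knob at (264,186). I'll enlarge both.

```bash
python3 - <<'E'
import cv2
a=cv2.imread("pics/top0.png")[100:265,180:370]
cv2.imwrite("pics/topc.png",cv2.resize(a,None,fx=4,fy=3.6,interpolation=cv2.INTER_CUBIC)[:600])
a=cv2.imread("pics/side0.png")[125:265,170:350]
cv2.imwrite("pics/sidec.png",cv2.resize(a,None,fx=4,fy=4,interpolation=cv2.INTER_CUBIC))
E
```

```text
(no output)
```

View pics/topc.png

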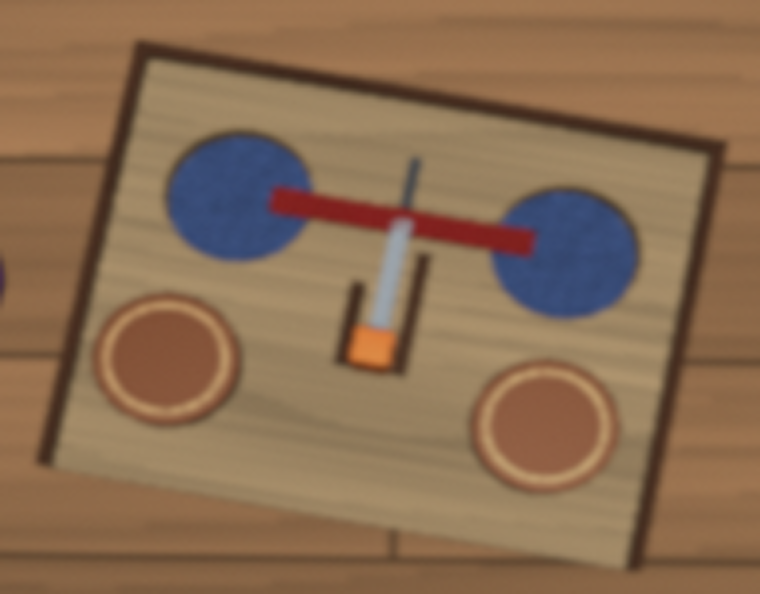

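View pics/sidec.png

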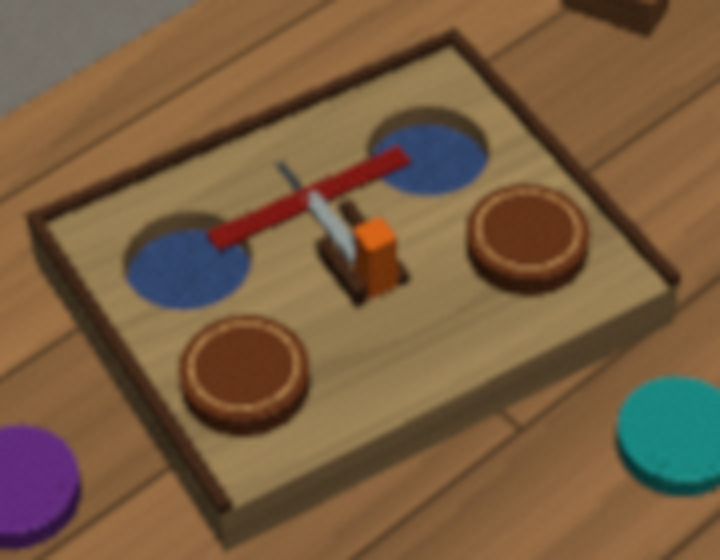

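The top crop shows the lip corners at (135,42), (726,144), (632,570) and (38,464). The pocket mouths are at (239,196) and (565,253), the disc tops at (167,358) and (545,426), and the knob top at (374,345). In the side crop the corners are (35,217), (455,32), (680,280) and (215,508), with pockets (188,260) and (429,151), discs (245,367) and (528,237), and knob (375,234).

```bash
cat > h.py <<'E'
import numpy as np, cv2
from station import ctrl, vision
from scipy.optimize import least_squares
C={n:vision.calibration(n) for n in("top","side")}
def proj(n,X):
    c=C[n]; K=np.array([[c['fx'],0,c['cx']],[0,c['fy'],c['cy']],[0,0,1]])
    return cv2.projectPoints(np.asarray(X,float).reshape(-1,3),cv2.Rodrigues(c['R'])[0],c['t'],K,c['D'])[0][:,0]
def tri(obs): # obs {name:px}
    return least_squares(lambda X:np.concatenate([(proj(n,X)-p).ravel() for n,p in obs.items()]),[.6,0,.05])
E
python3 - <<'E'
from h import *
T=lambda u,v:((u+.5)/4-.5+180,(v+.5)/3.6-.5+100)
S=lambda u,v:((u+.5)/4-.5+170,(v+.5)/4-.5+125)
B=np.array([[160,200,60],[160,-200,60],[-160,-200,60],[-160,200,60],[60,110,50],[60,-110,50],[-40,0,114]])/1e3
t=np.array([T(*p) for p in[(135,42),(726,144),(632,570),(38,464),(239,196),(565,253),(374,345)]])
s=np.array([S(*p) for p in[(35,217),(455,32),(680,280),(215,508),(188,260),(429,151),(375,234)]])
def W(p,b):
    c,sn=np.cos(p[3]),np.sin(p[3]); return b@np.array([[c,-sn,0],[sn,c,0],[0,0,1]]).T+p[:3]
r=least_squares(lambda p:np.concatenate([(proj("top",W(p,B))-t).ravel(),(proj("side",W(p,B))-s).ravel()]),[.6,0,0,-.1],loss='soft_l1')
print(r.x); print(np.round(r.fun.reshape(-1,2),1)); p=r.x
def inv(X): 
    d=X-p[:3]; c,sn=np.cos(p[3]),np.sin(p[3]); return np.array([c*d[0]+sn*d[1],-sn*d[0]+c*d[1],d[2]])
for nm,a,b in[("knob",(374,345),(375,234)),("discL",(167,358),(245,367)),("discR",(545,426),(528,237)),("pL",(239,196),(188,260)),("pR",(565,253),(429,151))]:
    q=tri({"top":np.array(T(*a)),"side":np.array(S(*b))}); print(nm,q.x,"board",inv(q.x),np.abs(q.fun).max())
print("pockets",W(p,B[4:6]),"knob",W(p,B[6:]))
E
```

```text
[ 0.6003458  -0.01454869 -0.00482417 -0.18677289]
[[ 0.3 -0.9]
 [ 0.1 -0.5]
 [ 1.5  0.3]
 [-1.1 -0.7]
 [-0.1 -0.4]
 [-0.3 -0.3]
 [-0.9 -0. ]
 [-1.9 -0.1]
 [ 0.7 -0.3]
 [ 0.6 -0.2]
 [ 1.4  0.7]
 [ 0.4  0.6]
 [ 0.3  0.6]
 [ 0.4  0.4]]
knob [ 0.56187836 -0.00855998  0.10890017] board [-0.03891047 -0.00125842  0.11372434] 0.5614734995176605
discL [0.55561884 0.12504914 0.07031579] board [-0.06987086  0.12886473  0.07513996] 0.4244445939530692
discR [ 0.50994913 -0.11942663  0.06340265] board [-0.06934989 -0.11983962  0.06822683] 0.4651037832733209
pL [0.67867725 0.08252162 0.04847068] board [0.05894428 0.1099274  0.05329485] 0.46522806846400044
pR [ 0.63830619 -0.13367188  0.04815052] board [ 0.05942005 -0.11000264  0.05297469] 0.3852426333288008
pockets [[ 0.6797281   0.08239692  0.04517583]
 [ 0.63887654 -0.13377697  0.04517583]] knob [[ 0.56104146 -0.00712113  0.10917583]]
```

```bash
python3 -m pendant '[[[24,40,0],-0.035],[[24,40,0],-0.035],[[24,40,0],-0.035],[[24,40,0],-0.035],[[24,40,0],-0.035],[[24,40,0],-0.035],[[24,40,0],-0.035],[[24,40,0],-0.035],[[24,40,0],-0.035],[[24,40,0],-0.035],[[24,40,0],-0.035],[[24,40,0],-0.035]]' 0 60
python3 -m pendant '[[[16,36,-4],0],[[16,36,-4],0],[[16,36,-4],0],[[16,36,-4],0],[[16,36,-4],0],[[16,36,-4],0],[[0,0,0],0],[[0,0,0],0]]'
python3 -c "
from h import *
s=ctrl.sense();R=cv2.Rodrigues(s['tool_rot'])[0];print(s['ee_pos'],np.arctan2(R[1,1],R[0,1])*57.3,R[:,2])"
```

```text
clock: 1.3
ee_pos: [0.4578, -0.2231, 0.2562]
tool_rot: [-3.128, 0.291, 0.001]
contact_force: [0.6, -1.0, 0.5]
gripper_width: 0.998
finger_force: 0.0
clock: 2.1
ee_pos: [0.5532, -0.0078, 0.2318]
tool_rot: [3.129, -0.284, -0.002]
contact_force: [-0.7, -1.0, -0.5]
gripper_width: 1.001
finger_force: 0.0
[ 0.55322769 -0.00778849  0.23180118] -100.39819465126922 [-1.20672265e-03 -4.93939739e-06 -9.99999272e-01]
```

```bash
python3 -m pendant '[[[8,0,-30],0],[[0,0,-35],0],[[0,0,-35],0],[[0,0,-28],0],[[0,0,0],0],[[0,0,0],0]]'
python3 -m pendant '[[[0,0,0],0],[[0,0,0],0],[[0,0,0],0],[[0,0,0],0],[[0,0,0],0],[[0,0,0],0],[[0,0,0],0],[[0,0,0],0]]' 255 60
python3 - <<'E'
from h import *
ims=[cv2.resize(vision.get_image(n)[b:b+150,a:a+190,::-1],None,fx=2,fy=2) for n,a,b in(("top",180,100),("side",170,120))]
cv2.imwrite("pics/g1.png",np.hstack(ims))
E
```

```text
clock: 2.7
ee_pos: [0.5609, -0.0105, 0.1045]
tool_rot: [3.127, -0.292, -0.002]
contact_force: [0.6, -0.4, 0.4]
gripper_width: 1.003
finger_force: 0.0
clock: 3.5
ee_pos: [0.562, -0.0076, 0.1055]
tool_rot: [-3.127, 0.288, -0.002]
contact_force: [-1.1, 2.6, 6.9]
gripper_width: 0.296
finger_force: 60.2
```

View pics/g1.png

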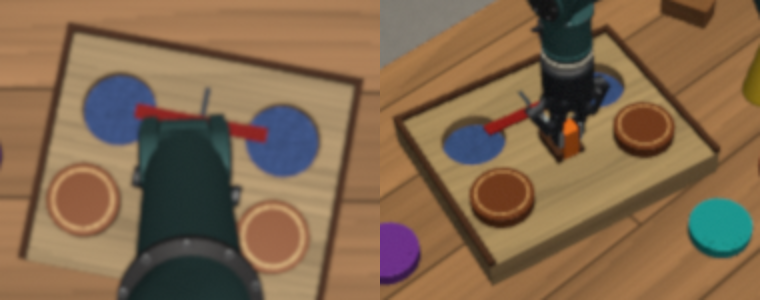

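The knob is gripped: the side view has the hand on it and the width reads 25 mm. Now pushing along board +x.

```bash
python3 -m pendant '[[[9,-1.7,0],0],[[9,-1.7,0],0],[[9,-1.7,0],0],[[9,-1.7,0],0],[[9,-1.7,0],0],[[9,-1.7,0],0],[[9,-1.7,0],0],[[7,-1.3,0],0],[[0,0,0],0],[[0,0,0],0]]'
```

```text
clock: 4.6
ee_pos: [0.6286, -0.0198, 0.1057]
tool_rot: [-3.126, 0.287, 0.01]
contact_force: [-8.5, 3.0, 14.0]
gripper_width: 0.299
finger_force: 61.2
```

```bash
python3 -m pendant '[[[3,-0.5,0],0],[[0,0,0],0],[[0.6,3,0],0],[[0.6,3,0],0],[[0.6,3,0],0],[[0.6,3,0],0],[[0.3,2,0],0],[[0,0,0],0],[[0,0,0],0]]'
```

```text
clock: 5.5
ee_pos: [0.6334, -0.008, 0.1057]
tool_rot: [3.128, -0.29, -0.012]
contact_force: [-9.6, 1.0, 14.6]
gripper_width: 0.297
finger_force: 61.4
```

```bash
python3 -m pendant '[[[0,0,0],0],[[0,0,0],0],[[0,0,0],0],[[0,0,0],0],[[0,0,0],0],[[0,0,0],0]]' 0 60
python3 -m pendant '[[[0,0,30],0],[[0,0,40],0],[[-20,0,40],0],[[-50,0,0],0],[[-50,0,0],0],[[-50,0,0],0],[[0,0,0],0]]'
python3 - <<'E'
from h import *
ims=[cv2.resize(vision.get_image(n)[b:b+150,a:a+190,::-1],None,fx=2,fy=2,interpolation=cv2.INTER_CUBIC) for n,a,b in(("top",180,100),("side",170,120))]
cv2.imwrite("pics/g2.png",np.hstack(ims))
E
```

```text
clock: 6.1
ee_pos: [0.6371, -0.0087, 0.1041]
tool_rot: [3.128, -0.289, -0.0]
contact_force: [-0.4, 0.2, -0.7]
gripper_width: 0.998
finger_force: 0.0
clock: 6.8
ee_pos: [0.455, -0.0096, 0.2124]
tool_rot: [3.126, -0.289, -0.024]
contact_force: [-0.2, -0.7, -0.7]
gripper_width: 0.997
finger_force: 0.0
```

View pics/g2.png

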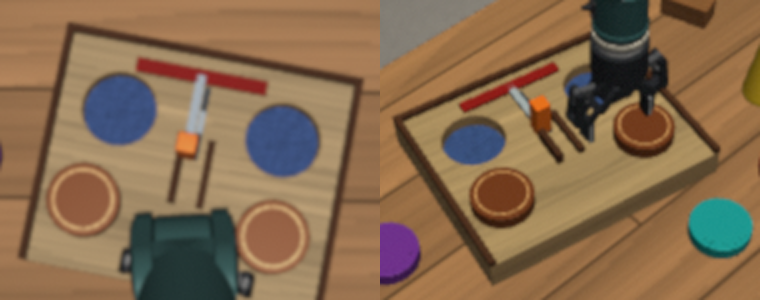

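The guard is parked: the knob sits past the keeper's end and the crossbar is clear of both pockets. Next is the left disc, pushed at its rim with two fingers set 60 mm apart.

```bash
python3 -m pendant '[[[9,39,0],-0.0375],[[9,39,0],-0.0375],[[9,39,0],-0.0375],[[9,40,0],-0.0375],[[0,0,-30],0],[[0,0,0],0],[[0,0,0],0]]' 77 60
python3 -m pendant '[[[0,0,-30],0],[[0,0,-30],0],[[0,0,-25],0],[[0,0,-12],0],[[0,0,-7],0],[[0,0,0],0],[[0,0,0],0]]'
```

```text
clock: 7.6
ee_pos: [0.5038, 0.1479, 0.184]
tool_rot: [3.097, -0.523, -0.001]
contact_force: [0.3, 0.5, 0.6]
gripper_width: 0.698
finger_force: 0.0
clock: 8.3
ee_pos: [0.5039, 0.1483, 0.0813]
tool_rot: [-3.097, 0.523, -0.003]
contact_force: [0.0, -0.2, 0.4]
gripper_width: 0.694
finger_force: 0.0
```

```bash
python3 -m pendant '[[[-1.7,-5,-1],0],[[5,-1.6,0],0],[[9.5,-3.3,0],0],[[9.5,-3.3,0],0],[[9.5,-3.3,0],0],[[9.5,-3.3,0],0],[[9.5,-3.3,0],0],[[9.5,-3.3,0],0],[[9.5,-3.3,0],0],[[0,0,0],0],[[0,0,0],0]]'
python3 - <<'E'
from h import *
s=ctrl.sense();print(s['ee_pos'],s['contact_force'])
ims=[cv2.resize(vision.get_image(n)[b:b+150,a:a+190,::-1],None,fx=2,fy=2,interpolation=cv2.INTER_CUBIC) for n,a,b in(("top",180,100),("side",170,120))]
cv2.imwrite("pics/d1.png",np.hstack(ims))
E
```

```text
clock: 9.4
ee_pos: [0.5732, 0.1185, 0.0792]
tool_rot: [-3.098, 0.523, -0.0]
contact_force: [-0.5, 0.6, -0.2]
gripper_width: 0.695
finger_force: 0.0
[0.57321055 0.1184517  0.07921673] [-0.49565637  0.59503442 -0.15189112]
```

View pics/d1.png

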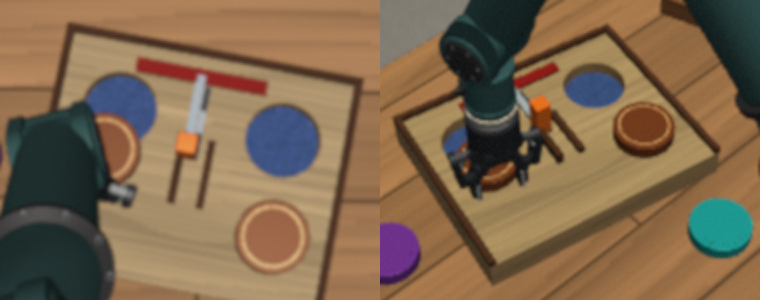

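The disc is tracking its line: centre at about (231,173) in the full top view, with the pocket at (240,154), so roughly 56 mm remain.

```bash
python3 -m pendant '[[[7.6,-2.6,0],0],[[7.6,-2.6,0],0],[[7.6,-2.6,0],0],[[7.6,-2.6,0],0],[[7.6,-2.6,0],0],[[7.6,-2.6,0],0],[[0,0,0],0],[[0,0,0],0]]'
python3 -m pendant '[[[3.8,-1.3,0],0],[[3.8,-1.3,0],0],[[0,0,0],0],[[0,0,0],0]]'
python3 - <<'E'
from h import *
ims=[cv2.resize(vision.get_image(n)[b:b+150,a:a+190,::-1],None,fx=2,fy=2,interpolation=cv2.INTER_CUBIC) for n,a,b in(("top",180,100),("side",170,120))]
cv2.imwrite("pics/d2.png",np.hstack(ims))
E
```

```text
clock: 10.3
ee_pos: [0.6188, 0.1028, 0.0793]
tool_rot: [-3.098, 0.523, -0.001]
contact_force: [-0.2, 0.6, -0.6]
gripper_width: 0.696
finger_force: 0.0
clock: 10.7
ee_pos: [0.6261, 0.1004, 0.0793]
tool_rot: [3.098, -0.523, -0.0]
contact_force: [0.0, -0.8, 0.2]
gripper_width: 0.701
finger_force: 0.0
```

View pics/d2.png

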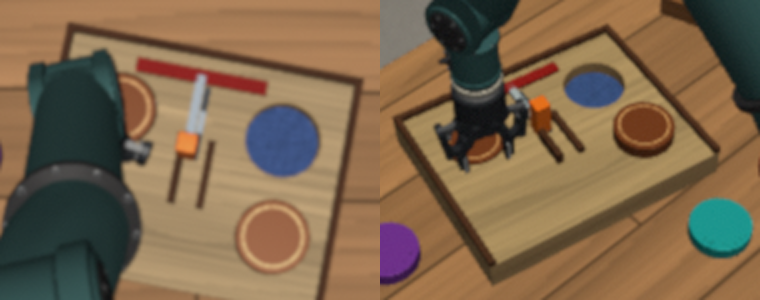

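```bash
python3 -m pendant '[[[-28,10,0],0],[[-28,10,30],0],[[-20,0,40],0],[[-19,-38.5,10],0.0375],[[-19,-38.5,0],0.0375],[[-19,-38.5,0],0.0375],[[-19,-38.5,0],0.0375],[[-19,-38.5,0],0.0375],[[-19,-38.5,0],0.0375],[[0,0,0],0],[[0,0,0],0]]'
python3 - <<'E'
from h import *
ims=[cv2.resize(vision.get_image(n)[b:b+150,a:a+133,::-1],None,fx=3,fy=3,interpolation=cv2.INTER_CUBIC) for n,a,b in(("top",190,105),("side",170,120))]
cv2.imwrite("pics/d3.png",np.hstack(ims))
E
```

```text
clock: 11.9
ee_pos: [0.4355, -0.1117, 0.1595]
tool_rot: [3.136, -0.177, 0.0]
contact_force: [0.4, 0.2, -0.6]
gripper_width: 0.697
finger_force: 0.0
```

View pics/d3.png

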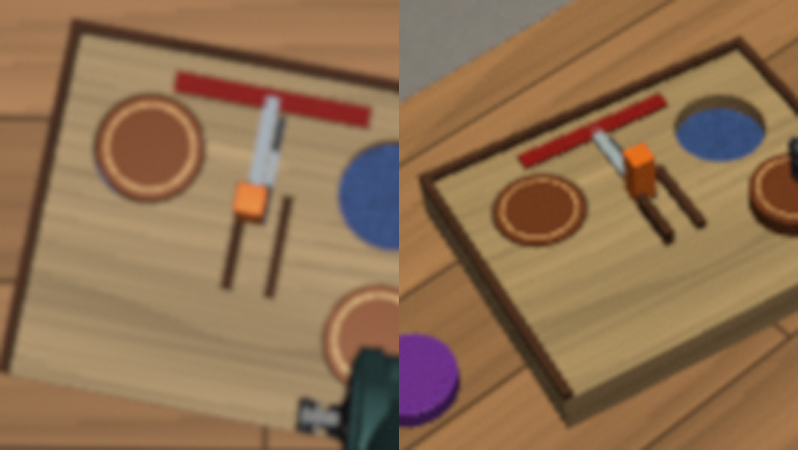

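The left disc lies flush in its pocket in both views, at (150,147) and (540,208) of the crops. The right disc gets the same treatment.

```bash
python3 -m pendant '[[[0,0,-30],0],[[0,0,-25],0],[[0,0,-15],0],[[0,0,-10],0],[[0,0,0],0],[[0,0,0],0]]'
python3 -m pendant '[[[8,-0.8,0],0],[[9.5,-1,0],0],[[9.5,-1,0],0],[[9.5,-1,0],0],[[9.5,-1,0],0],[[9.5,-1,0],0],[[9.5,-1,0],0],[[9.5,-1,0],0],[[9.5,-1,0],0],[[9.5,-1,0],0],[[0,0,0],0]]'
python3 -m pendant '[[[7.6,-0.9,0],0],[[7.6,-0.9,0],0],[[7.6,-0.9,0],0],[[7.6,-0.9,0],0],[[7.6,-0.9,0],0],[[4,-0.5,0],0],[[4,-0.5,0],0],[[4,-0.5,0],0],[[0,0,0],0],[[0,0,0],0],[[0,0,0],0]]'
```

```text
clock: 12.6
ee_pos: [0.4367, -0.1098, 0.0795]
tool_rot: [-3.137, 0.169, -0.001]
contact_force: [0.1, 0.2, 0.3]
gripper_width: 0.7
finger_force: 0.0
clock: 13.7
ee_pos: [0.5321, -0.1205, 0.0795]
tool_rot: [3.137, -0.171, 0.005]
contact_force: [-0.5, 0.2, 0.2]
gripper_width: 0.696
finger_force: 0.0
clock: 14.8
ee_pos: [0.5795, -0.1263, 0.0793]
tool_rot: [-3.137, 0.171, 0.0]
contact_force: [0.0, -0.3, 0.0]
gripper_width: 0.695
finger_force: 0.0
```

```bash
python3 -m pendant '[[[2.5,-0.3,0],0],[[2.5,-0.3,0],0],[[0,0,0],0],[[0,0,0],0],[[-30,3,0],0],[[-30,3,20],0],[[-30,3,40],0],[[-30,3,40],0],[[-20,0,0],0],[[0,0,0],0],[[0,0,0],0]]'
python3 - <<'E'
from h import *
ims=[cv2.resize(vision.get_image(n)[b:b+150,a:a+190,::-1],None,fx=2.1,fy=2.1,interpolation=cv2.INTER_CUBIC) for n,a,b in(("top",180,100),("side",180,120))]
cv2.imwrite("pics/d4.png",np.hstack(ims))
E
```

```text
clock: 15.9
ee_pos: [0.4452, -0.115, 0.1793]
tool_rot: [3.137, -0.172, 0.002]
contact_force: [-0.1, -0.3, 1.2]
gripper_width: 0.7
finger_force: 0.0
```

View pics/d4.png

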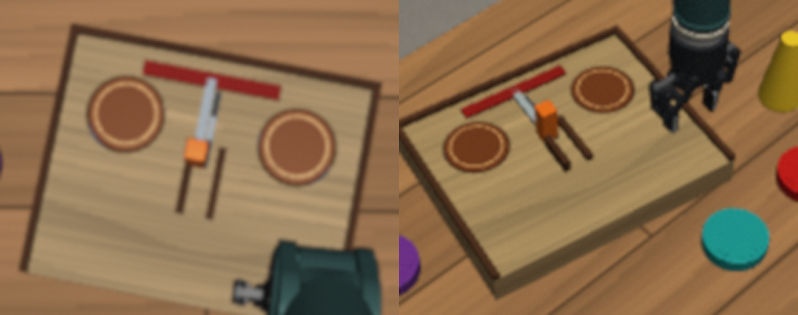

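Both discs look flush, at (125,113) and (297,147) in the top crop and (476,147) and (602,89) in the side crop, with no rim wall showing. The guard is still parked.

```bash
python3 -c "
from station import ctrl
print(ctrl.hand_in())"
```

```text
the job is handed in; nothing more can be done
None
```

I parked the guard behind its keeper, slid both discs into their pockets where they look flush in both camera views, left the post, cone and block alone, and handed in at about 16 s on the robot clock; the station gave no verdict.

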